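# Catch the thread of the flask lid and screw it down

### The arm

A 6-joint arm with a two-finger parallel gripper is mounted at the origin on the work surface. World frame = base frame: x ahead of the robot, y to its left, z up, the work surface at z = 0. Lengths are in mm, angles in rad, forces in N, time in s.
With the tool pointing down it reaches from about 350 to 850 mm from the base axis. Payload 8.1 kg.
Tool frame: the origin (TCP) lies at the centre of the arm's flange, where the gripper is bolted on; the fingertips stand 186 mm ahead of it and the grasp point (between the pads) lies 167 mm ahead of it; z points along the fingers, y is the line along which they close (so a half turn about z gives the same grasp; the last joint's range is limited). The gripper opens to 93 mm and grips with 3 to 60 N. Pads are 15 mm wide; open, the fingers measure 128 mm over their backs; the gripper's body (75 mm by 188 mm) begins 65 mm behind the grasp point.
Start: joints at [-1.261, 0.13, 1.488, -0, 1.523, -0.085], TCP at [230.794, -553.842, 404.735] pointing down, gripper open.
Joint ranges: [-2.96, 2.96], [-0.89, 2.26], [0.02, 2.5], [-1.34, 4.48], [0, 2.73], [-2.66, 2.66]. Speed limits (rad/s): [2.39, 2.39, 2.79, 3.14, 3.14, 3.14].

### API

Orientations are given as a unit quaternion [w, x, y, z].
In Python, from bench import * gives the robot as it stands.
- The arm moves only by the shell command python3 -m handwheel 'ROWS'. ROWS is a JSON object of lists of equal length, an entry for each row: "twist": the turn, a rotation vector about the world's x, y, z normalised to -1 to 1, where 1 is 60 degrees, a list of three; "linear": the shift along the world's x, y, z normalised to -1 to 1, where 1 is 0.5 m, a list of three; "claw": the opening, from 0 (shut) to 1 (fully open). In form: {"twist": [[rx, ry, rz], ...], "linear": [[x, y, z], ...], "claw": [claw, ...]}. A call has exactly 5 rows; each row is the pose to reach, as a shift and turn from the pose commanded when the call began; what a row does not reach only later rows make up. A row lasts 1/12 s, in which the tool goes at most 41.7 mm and 7.16 degrees, less where a joint would pass 70% of its speed; a pose out of reach is approached as far as the arm can. A call with a number of a shift or a turn outside -1 to 1 is refused whole. A call with a gripper value outside its range is refused whole. The fingers move at their own pace and stop on an object; the grip force is fixed at half the most. Time passes only in rows, so rows that repeat a pose let the fingers close, or fill a call up. It gives the time, the measured TCP pose, the force, the opening and the grip force at its end, in the units of the state.
- get_state(): the state, without advancing time (a new reading comes with each control period).
- capture(name): name is "scene" or "top"; returns the picture (400x640x3 uint8, blue, green, red); there is no depth.
- get_calibration(name): a dict with "fx", "fy", "cx", "cy" (pixels), "k1" (the pictures are not rectified: a ray, as slopes to the right and down, at radius r is drawn at 1 + k1 r^2 times it, then the intrinsics apply), "xyz" and "orientation" of the camera in the world. Camera axes: x right, y down, z forward; pixel columns grow to the right and rows downward; lengths in mm; the calibration is good to about 2 mm. A picture is of the moment at which its call begins. get_calibration takes no time and is no camera call.
- hand_in(): hands the job in; it is judged then, once.
The state is a dict: "clock": time; "joint_positions": joint angles; "dq": joint speeds; "joint_torque": joint torques, N m; "eef_pos": TCP position; "tool_rot": TCP orientation; "wrist_force": force on the tool from outside, world axes, zero at the start; "torque": the same for the moment, N m; "gripper_width": opening from 0.0 (shut) to 1.0 (fully open); "grip_force": force on a finger pad.
Only numpy, scipy, OpenCV 4.12 (cv2) and the standard library are available. Lean on these libraries where they do the work, as an engineer would, in place of code of your own. Each camera call takes 0.05 s, during which the arm holds its last target. There are 200 camera calls.

### The job

The lid of the wide, squat steel flask has only been set down on its neck and its thread has not caught. Without lifting it off, turn it backwards (anticlockwise seen from above) until it drops into the thread, then screw it down clockwise as far as it goes and let go. Leave the tall flask standing where it is.

Things in the scene. Friction and masses are not known exactly. Their poses are not given: they have to be found in the camera images.
- flask: Squat steel food flask, 100 mm across, fixed to the desk by its black suction foot: it cannot turn or slide. Shoulder 100 mm above the desk; above it a neck, covered by the lid. Two black ears stick out of its sides at 80 mm height, to 74 mm from the axis. Origin: on the axis at desk level; z up; x runs through the two ears.
- lid: Loose grey screw lid on the squat flask, 0.12 kg: ribbed disc 86 mm across, 24 mm high, with a black cross-bar on top to grip, 56 mm long, 14 mm thick, from 24 to 49 mm above the lid's origin. Origin: on the axis at the lid's lower edge; z up; x along the bar. Starts level, origin 112 mm above the desk, bar 30 to 65 degrees clockwise from the line of the ears. Turns with under 0.3 N m.
- flask_neck (a point): Point on the neck's axis at the shoulder, 100 mm up; axes as the flask. Right-hand thread. From the start, clockwise only jams. Anticlockwise, once bar and ears line up (within 12 degrees) the lid can be lowered 7 mm, to 105 mm; stop 15 degrees past the line. Then clockwise: it sinks to 101 mm over 61 degrees from the line, end stop at 83. Lower the gripper with it.
- tall_flask: Bystander: slim steel flask, 66 mm across and 174 mm high, loose, with a smaller lid and bar of the same kind that is already tight. Origin: centre of its underside, z up.
Not all that is in view belongs to the job. Of the things like the lid, leave any that is blue or red; of the rest the larger one is meant.

How it is judged (in metres and radians):
On the way:
1. the lid, turned back until its bar is in line with the ears (within 0.4 rad), has dropped into the start of the thread (z of lid in the frame of flask between 0.1025 and 0.1075 m and horizontal distance between lid and flask below 0.006 m and angle between the x axis of lid and the x axis of flask, either way round below 0.4 rad), for 0.1 s.
At the end, for the whole second after the job is handed in: The lid sits level on the squat flask, screwed down to within 1.2 mm of its lowest height (about 30 degrees or less short of the end stop), at rest; the tall flask stands within 30 mm of where it stood (z of lid in the frame of flask below 0.1022 m and horizontal distance between lid and flask below 0.006 m and angle between lid's own z axis and vertical below 0.06 rad and linear speed of lid below 0.02 m/s and angle between tall_flask's own z axis and vertical below 0.1 rad and distance of tall_flask from where it was at the start of the episode below 0.03 m); the robot touches nothing.
It fails at once if the lid is lifted off (more than 10 mm above where it sat) (z of lid in the frame of flask above 0.125 m).
It fails at once if the tall flask is moved by more than 30 mm or tipped (distance of tall_flask from where it was at the start of the episode above 0.03 m or angle between tall_flask's own z axis and vertical above 0.3 rad).
It also fails if it takes over 34 s, if anything falls off the work surface, if the arm or the gripper's body presses on something with over 40 N, if the wrist force passes 120 N, or if a joint passes its speed limit or range.

## Working session

There is one attempt and no reset: what is moved stays moved. The work goes in short steps, Python scripts to look and compute and a shell command to move; the robot and the scene stay as the last step left them, time stands still between calls to the robot, and variables do not carry over. Pictures are saved under pics/ and viewed, at most 10 in all, crops included, and the job is handed in when it is done.

```bash
mkdir -p pics; python3 - <<'E'
from bench import *
import cv2
for n in("scene","top"):
    cv2.imwrite(f"pics/{n}0.png",capture(n)); print(n,get_calibration(n))
s=get_state();print(s)
E
```

```text
scene {'fx': 461.3381200800285, 'fy': 461.3381200800285, 'cx': 321.85217830564795, 'cy': 200.89951503186438, 'k1': 0.0030428820471677773, 'xyz': array([ 959.76409663, -519.6800182 ,  650.73492048]), 'orientation': array([-0.41661463,  0.82263167,  0.34974903, -0.16548418])}
top {'fx': 370.1137708655678, 'fy': 370.1137708655678, 'cx': 317.68817095799875, 'cy': 202.01536953364592, 'k1': -0.036810645003192526, 'xyz': array([341.66341774,  23.59306967, 913.21428699]), 'orientation': array([-0.03907473,  0.71393372, -0.69617251,  0.06415333])}
{'clock': 0.1, 'joint_positions': array([-1.26138499e+00,  1.31085402e-01,  1.48914217e+00, -1.72308971e-05,
        1.52298912e+00, -8.54017840e-02]), 'dq': array([ 0.00087079, -0.00055865, -0.00442749, -0.00123024, -0.00222215,
       -0.00026905]), 'joint_torque': array([-1.06650680e-04, -5.61342502e+01, -4.93096554e+01,  7.69982021e-02,
        2.91261863e-02, -5.93483628e-05]), 'eef_pos': array([ 230.73799948, -553.64648083,  403.80772682]), 'tool_rot': array([-8.05969345e-04,  9.80578113e-01,  1.96127267e-01, -9.93113386e-05]), 'wrist_force': array([-0.03252398, -0.03363003, -0.11325329]), 'torque': array([-0.04387681, -0.02113446, -0.03308231]), 'grip_force': 0.0, 'gripper_width': 1.0003412287609377}
```

View pics/top0.png

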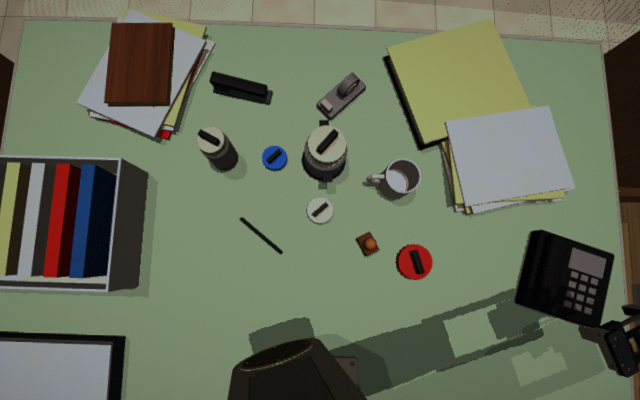

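View pics/scene0.png

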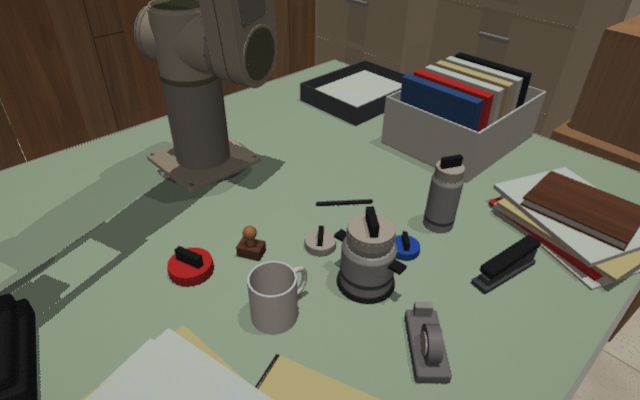

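Candidates in the top view are the pale lid on the squat flask (326,142), the small pale lid on the desk (320,210), blue (275,158), red (414,262) and the tall flask's lid (213,140). The one at (326,142) fits: it is not coloured, it is the larger pale lid, and it sits on the eared flask. I'll confirm it in a crop.

```bash
cat > h.py <<'E'
from bench import *
import cv2, numpy as np
from scipy.spatial.transform import Rotation as R
def ray(n,uv):
    c=get_calibration(n); q=c["orientation"]
    d=(np.atleast_2d(uv).astype(float)-[c["cx"],c["cy"]])/[c["fx"],c["fy"]]
    s=d.copy()
    for _ in range(10): s=d/(1+c["k1"]*(s**2).sum(1,keepdims=True))
    return c["xyz"],R.from_quat(q,scalar_first=True).apply(np.c_[s,np.ones(len(s))])
def plane(n,uv,z):
    o,d=ray(n,uv); return o+d*((z-o[2])/d[:,2])[:,None]
def tri(a,b):
    (o1,d1),(o2,d2)=ray("scene",[a]),ray("top",[b]); d1=d1[0];d2=d2[0]
    t=np.linalg.lstsq(np.c_[d1,-d2],o2-o1,rcond=None)[0]
    return o1+t[0]*d1,np.linalg.norm(o1+t[0]*d1-o2-t[1]*d2)
E
python3 - <<'E'
from h import *
t=cv2.imread("pics/top0.png");s=cv2.imread("pics/scene0.png")
a=cv2.resize(t[110:200,280:370],(540,540),interpolation=cv2.INTER_CUBIC)
b=cv2.resize(s[195:305,320:420],(491,540),interpolation=cv2.INTER_CUBIC)
cv2.imwrite("pics/crop.png",np.hstack([a,b])[:, :1031][:, :] if 0 else cv2.resize(np.hstack([a,b]),(800,419)))
hs=cv2.cvtColor(t,cv2.COLOR_BGR2HSV)
g=t.max(2)
m=(g<60).astype(np.uint8)
n,l,st,c=cv2.connectedComponentsWithStats(m)
for i in range(1,n):
    x,y=c[i]
    if 290<x<360 and 110<y<200 and st[i,4]>8: print("dark",i,st[i],c[i])
p=((g>130)&(hs[...,0]<30)).astype(np.uint8)
n,l,st,c=cv2.connectedComponentsWithStats(p)
for i in range(1,n):
    x,y=c[i]
    if 190<x<360 and 110<y<230 and st[i,4]>40:
        k,_=cv2.findContours((l==i).astype(np.uint8),0,1); e=cv2.fitEllipse(cv2.convexHull(k[0])); print("pale",st[i],e,plane("top",[e[0]],136))
E
```

```text
dark 31 [317 130  21  24 201] [326.91542289 141.55223881]
dark 35 [302 152  44  31 500] [321.464 170.946]
dark 38 [310 155  28  12  94] [321.95744681 162.40425532]
pale [204 127  17  10  93] ((212.8724822998047, 131.2108612060547), (7.913972854614258, 17.58070945739746), 105.81475067138672) [[605.41249824 228.36970205 136.        ]]
pale [319 126  16   7  46] ((326.5577697753906, 128.6968994140625), (6.6704230308532715, 15.776808738708496), 92.23987579345703) [[619.44039902 -18.56866841 136.        ]]
pale [197 136  12  11  59] ((203.34454345703125, 138.3531494140625), (11.715989112854004, 16.298599243164062), 26.869543075561523) [[588.6930263  247.81605472 136.        ]]
pale [321 136  19  20  61] ((330.1983642578125, 145.8275604248047), (4.044047832489014, 27.342702865600586), 41.983154296875) [[580.80648848 -27.23086191 136.        ]]
```

View pics/crop.png

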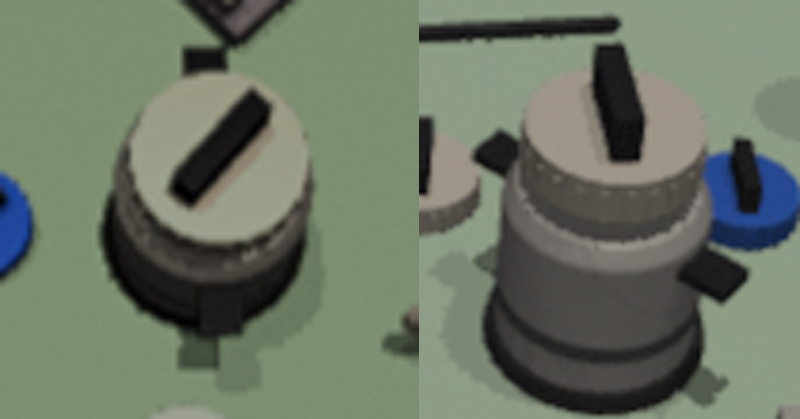

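The crop confirms it: a large pale lid with a black bar, on the flask with two ears. In crop pixels the disc is centred at (220,158), the bar runs (180,192)-(262,95), and the ears are at (205,60) and (221,300).

```bash
python3 - <<'E'
from h import *
t=cv2.imread("pics/top0.png"); g=t.max(2)
k=4.656
U=lambda u,v:(280+u/k-.4,110+v/k-.4)
# disc: warm bright pixels (r>=g-ish), background is green
b,gg,r=[t[...,i].astype(int) for i in range(3)]
roi=np.zeros_like(g);roi[120:166,300:352]=1
m=((r>gg-3)&(g>115)&(roi>0)).astype(np.uint8)
pts=cv2.findNonZero(m); h=cv2.convexHull(pts); e=cv2.fitEllipse(h); print("disc",m.sum(),e,plane("top",[e[0]],136))
print("hand disc",plane("top",[U(220,158)],136))
# bar
n,l,st,c=cv2.connectedComponentsWithStats((g<60).astype(np.uint8))
i=[i for i in range(1,n) if abs(c[i]-[327,141.5]).max()<2][0]
rc=cv2.minAreaRect(cv2.findNonZero((l==i).astype(np.uint8))); print(rc)
P=np.argwhere(l==i)[:,::-1]
for z in(150,161):
    w=plane("top",P,z)[:,:2]; cc=w.mean(0); ev,V=np.linalg.eigh(np.cov((w-cc).T)); print("bar",z,cc,np.degrees(np.arctan(V[1,1]/V[0,1])),(np.ptp((w-cc)@V[:,1]),np.ptp((w-cc)@V[:,0])))
E=plane("top",[U(205,60),U(221,300),U(205,48),U(221,312)],80); print("ears",E,E[:2].mean(0),np.degrees(np.arctan((E[0]-E[1])[1]/(E[0]-E[1])[0])))
# scene bar: top face ends in crop right
S=lambda u,v:(320+(u-419)/k*1.0*1.0-.4,195+v/(540/110*.776)-.4)
S=lambda u,v:(320+(u-419)/(4.91*.776)-.4,195+v/(4.909*.776)-.4)
w=plane("scene",[S(610,46),S(628,118)],161);print("scene bar ends",w,w.mean(0),np.degrees(np.arctan((w[0]-w[1])[1]/(w[0]-w[1])[0])))
w=plane("scene",[S(615,127)],136);print("scene disc",w)
w=plane("scene",[S(497,152),S(715,272)],80);print("scene ears",w,w.mean(0),np.degrees(np.arctan((w[0]-w[1])[1]/(w[0]-w[1])[0])))
s=get_state(); x=R.from_quat(s["tool_rot"],scalar_first=True).as_matrix(); print("tool",x[:,0],x[:,1])
E
```

```text
disc 409 ((326.58831787109375, 143.38296508789062), (35.72846603393555, 37.77277755737305), 101.2044448852539) [[586.05200179 -19.25908878 136.        ]]
hand disc [[585.7290377  -19.83810048 136.        ]]
((326.9475402832031, 141.5027618408203), (7.284282207489014, 27.724870681762695), 41.987213134765625)
bar 150 [585.78403475 -19.14581594] -38.70435377311086 (np.float64(61.341355153417744), np.float64(16.276923991459427))
bar 161 [582.26559068 -18.529832  ] -38.70435377311085 (np.float64(60.45725888033897), np.float64(16.042329111674935))
ears [[654.48689741 -14.41235733  80.        ]
 [530.49314373 -24.82265832  80.        ]
 [660.85484759 -14.28570172  80.        ]
 [524.42560349 -24.93586581  80.        ]] [592.49002057 -19.61750782  80.        ] 4.7991991109694
scene bar ends [[567.49477657  -3.71758332 161.        ]
 [606.7730886  -37.2942872  161.        ]] [587.13393259 -20.50593526 161.        ] -40.52517285562305
scene disc [[588.84914254 -21.91252036 136.        ]]
scene ears [[520.93571179 -25.16850156  80.        ]
 [647.46700405 -12.87252906  80.        ]] [584.20135792 -19.02051531  80.        ] 5.550422684824782
tool [9.23068171e-01 3.84636370e-01 1.21380079e-04] [ 0.38463605 -0.92306689 -0.00161959]
```

Axis is about (586.5, -20), ears at about +5° and bar at about -39.5°. I'll turn the tool +118° (this keeps joint 6 mid-range) while travelling above the flask.

```bash

python3 -m handwheel '{"twist":[[0,0,0.098],[0,0,0.197],[0,0,0.295],[0,0,0.393],[0,0,0.492]],"linear":[[0.036,0.053,0],[0.071,0.107,0],[0.107,0.16,0],[0.142,0.214,0],[0.178,0.267,0]],"claw":[0.5,0.5,0.5,0.5,0.5]}'
python3 -m handwheel '{"twist":[[0,0,0.098],[0,0,0.197],[0,0,0.295],[0,0,0.393],[0,0,0.492]],"linear":[[0.036,0.053,0],[0.071,0.107,0],[0.107,0.16,0],[0.142,0.214,0],[0.178,0.267,0]],"claw":[0.5,0.5,0.5,0.5,0.5]}'
python3 -m handwheel '{"twist":[[0,0,0.098],[0,0,0.197],[0,0,0.295],[0,0,0.393],[0,0,0.492]],"linear":[[0.036,0.053,0],[0.071,0.107,0],[0.107,0.16,0],[0.142,0.214,0],[0.178,0.267,0]],"claw":[0.5,0.5,0.5,0.5,0.5]}'
cat > st.py <<'E'
from h import *
s=get_state(); x=R.from_quat(s["tool_rot"],scalar_first=True).as_matrix()
print("t %.2f"%s["clock"],"tcp",s["eef_pos"].round(1),"yaw %.1f"%np.degrees(np.arctan2(x[1,0],x[0,0])),"z",x[:,2].round(3),"F",s["wrist_force"].round(1),"M",s["torque"].round(2),"w %.3f g %.1f"%(s["gripper_width"],s["grip_force"]),"j6 %.2f"%s["joint_positions"][5])
E
python3 st.py
```

```text
clock: 0.52
eef_pos: [320.2, -418.9, 404.2]
tool_rot: [-0.0, 0.897, 0.442, -0.0]
wrist_force: [0.9, 0.5, 1.1]
gripper_width: 0.692
grip_force: 0.0
clock: 0.93
eef_pos: [409.2, -285.3, 404.4]
tool_rot: [-0.0, 0.755, 0.656, -0.0]
wrist_force: [1.1, 0.4, -0.4]
gripper_width: 0.503
grip_force: 0.0
clock: 1.35
eef_pos: [498.3, -151.7, 404.4]
tool_rot: [-0.0, 0.563, 0.826, -0.0]
wrist_force: [1.0, -0.1, 0.2]
gripper_width: 0.505
grip_force: 0.0
t 1.35 tcp [ 498.3 -151.7  404.4] yaw 111.5 z [-0.001  0.    -1.   ] F [ 1.  -0.1  0.2] M [-0.   -0.11  0.04] w 0.505 g 0.0 j6 -0.77
```

```bash

python3 -m handwheel '{"twist":[[0,0,0.098],[0,0,0.197],[0,0,0.295],[0,0,0.393],[0,0,0.483]],"linear":[[0.036,0.053,0],[0.071,0.107,0],[0.107,0.16,0],[0.142,0.214,0],[0.176,0.263,0]],"claw":[0.5,0.5,0.5,0.5,0.5]}' >/dev/null
python3 -m handwheel '{"twist":[[0,0,0],[0,0,0],[0,0,0],[0,0,0],[0,0,0]],"linear":[[0,0,-0.04],[0,0,-0.08],[0,0,-0.1],[0,0,-0.12],[0,0,-0.12]],"claw":[0.5,0.5,0.5,0.5,0.5]}' >/dev/null
python3 st.py; python3 - <<'E'
from h import *
s=capture("scene"); cv2.imwrite("pics/s1.png",cv2.resize(s[100:310,270:470],(571,600),interpolation=cv2.INTER_CUBIC))
E
```

```text
t 2.18 tcp [584.9 -22.  342. ] yaw 140.1 z [-0.004  0.001 -1.   ] F [-0.5  0.2 -0.1] M [ 0.01 -0.08 -0.05] w 0.498 g 0.0 j6 -1.00
```

View pics/s1.png

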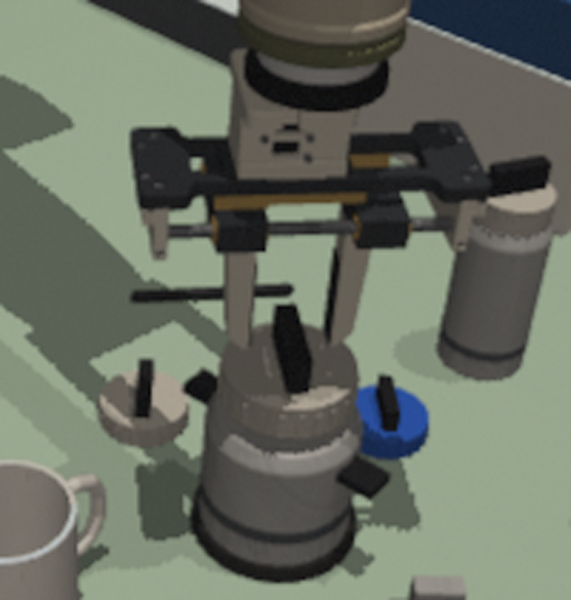

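The open fingers straddle the bar: fingertips at (238,345) and (342,340) in the crop, bar at about (292,348). Next I lower and close.

```bash

python3 -m handwheel '{"twist":[[0,0,0],[0,0,0],[0,0,0],[0,0,0],[0,0,0]],"linear":[[0,0.002,-0.01],[0.001,0.002,-0.02],[0.001,0.002,-0.03],[0.001,0.002,-0.036],[0.001,0.002,-0.036]],"claw":[0.5,0.5,0.5,0.5,0.5]}' >/dev/null; python3 st.py
python3 -m handwheel '{"twist":[[0,0,0],[0,0,0],[0,0,0],[0,0,0],[0,0,0]],"linear":[[0,0,0],[0,0,0],[0,0,0],[0,0,0],[0,0,0]],"claw":[0,0,0,0,0]}' >/dev/null; python3 st.py
python3 -m handwheel '{"twist":[[0,0,0],[0,0,0],[0,0,0],[0,0,0],[0,0,0]],"linear":[[0,0,0],[0,0,0],[0,0,0],[0,0,0],[0,0,0]],"claw":[0,0,0,0,0]}' >/dev/null; python3 st.py
```

```text
t 2.65 tcp [586.  -20.9 325.9] yaw 140.2 z [-0.001  0.    -1.   ] F [-1.   0.1  0. ] M [ 0.02 -0.14  0.01] w 0.501 g 0.0 j6 -1.00
t 3.07 tcp [586.4 -20.9 327. ] yaw 140.2 z [ 0. -0. -1.] F [ 0.1 -0.2 -0.2] M [ 0.02 -0.15 -0.03] w 0.192 g 0.0 j6 -1.00
t 3.48 tcp [586.4 -20.8 326.9] yaw 140.2 z [ 0. -0. -1.] F [0.3 1.4 0.8] M [ 0.11 -0.19  0.01] w 0.153 g 30.0 j6 -1.00
```

```bash

python3 -m handwheel '{"twist":[[0,0,0.067],[0,0,0.133],[0,0,0.2],[0,0,0.267],[0,0,0.333]],"linear":[[0,0,0],[0,0,0],[0,0,0],[0,0,0],[0,0,0]],"claw":[0,0,0,0,0]}' >/dev/null; python3 st.py
python3 -m handwheel '{"twist":[[0,0,0.067],[0,0,0.133],[0,0,0.2],[0,0,0.267],[0,0,0.333]],"linear":[[0,0,0],[0,0,0],[0,0,0],[0,0,0],[0,0,0]],"claw":[0,0,0,0,0]}' >/dev/null; python3 st.py
python3 -m handwheel '{"twist":[[0,0,0.03],[0,0,0.06],[0,0,0.075],[0,0,0.075],[0,0,0.075]],"linear":[[0,0,0],[0,0,0],[0,0,0],[0,0,0],[0,0,0]],"claw":[0,0,0,0,0]}' >/dev/null; python3 st.py
```

```text
t 3.90 tcp [586.4 -20.9 326.9] yaw 160.3 z [ 0. -0. -1.] F [0.4 0.2 1.5] M [-0.05 -0.17 -0.  ] w 0.147 g 30.0 j6 -1.35
t 4.32 tcp [586.1 -20.9 326.3] yaw -179.7 z [-0.001 -0.    -1.   ] F [ 0.6  0.3 -1.7] M [ 0.04 -0.18 -0.01] w 0.149 g 30.0 j6 -1.70
t 4.73 tcp [586.2 -20.8 326.5] yaw -175.4 z [-0.001  0.    -1.   ] F [-0.3  0.4 -1.6] M [ 0.08 -0.14  0.01] w 0.145 g 30.0 j6 -1.77
```

Yaw is now -175.4°, which is in line with the ears. I'll lower 7 mm while watching the force.

```bash

python3 -m handwheel '{"twist":[[0,0,0],[0,0,0],[0,0,0],[0,0,0],[0,0,0]],"linear":[[0,0,-0.002],[0,0,-0.004],[0,0,-0.006],[0,0,-0.007],[0,0,-0.007]],"claw":[0,0,0,0,0]}' >/dev/null; python3 st.py
python3 -m handwheel '{"twist":[[0,0,0],[0,0,0],[0,0,0],[0,0,0],[0,0,0]],"linear":[[0,0,-0.002],[0,0,-0.004],[0,0,-0.006],[0,0,-0.007],[0,0,-0.007]],"claw":[0,0,0,0,0]}' >/dev/null; python3 st.py
```

```text
t 5.15 tcp [586.2 -20.8 323. ] yaw -175.4 z [-0.  0. -1.] F [-0.2 -0.  -1.4] M [ 0.07 -0.13 -0.  ] w 0.147 g 30.0 j6 -1.77
t 5.57 tcp [586.3 -20.8 319.9] yaw -175.4 z [ 0. -0. -1.] F [-1.3 -0.2  1. ] M [0.09 0.11 0.  ] w 0.149 g 30.0 j6 -1.77
```

```bash

python3 -m handwheel '{"twist":[[0,0,0],[0,0,0],[0,0,0],[0,0,0],[0,0,0]],"linear":[[0,0,-0.001],[0,0,-0.002],[0,0,-0.002],[0,0,-0.002],[0,0,-0.002]],"claw":[0,0,0,0,0]}' >/dev/null; python3 st.py
python3 - <<'E'
from h import *
s=capture("scene"); cv2.imwrite("pics/s2.png",cv2.resize(s[180:310,310:430],(554,600),interpolation=cv2.INTER_CUBIC))
E
```

```text
t 5.98 tcp [586.3 -20.8 319.9] yaw -175.4 z [ 0.001 -0.    -1.   ] F [-4.2  0.8  8.2] M [ 0.11  0.71 -0.02] w 0.146 g 30.0 j6 -1.77
```

View pics/s2.png

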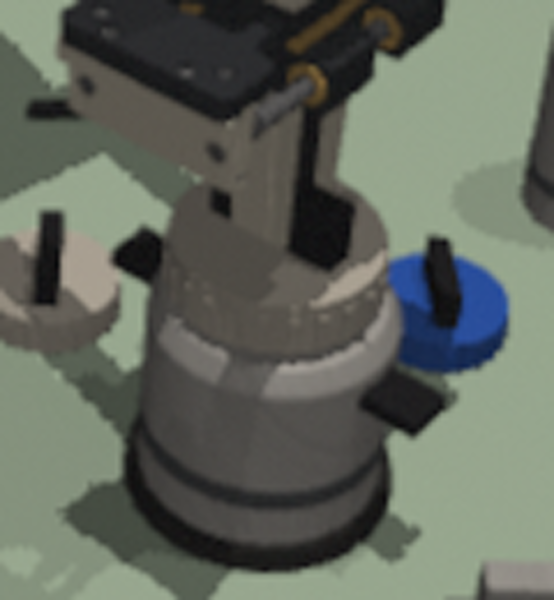

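The lid sits low on the shoulder with its bar in line with the ears, and the reaction is 8 N, so it has dropped in. Now I screw clockwise, lowering with it.

```bash

python3 -m handwheel '{"twist":[[0,0,-0.067],[0,0,-0.133],[0,0,-0.2],[0,0,-0.267],[0,0,-0.333]],"linear":[[0,0,-0.0005],[0,0,-0.001],[0,0,-0.0015],[0,0,-0.002],[0,0,-0.0026]],"claw":[0,0,0,0,0]}' >/dev/null; python3 st.py
python3 -m handwheel '{"twist":[[0,0,-0.067],[0,0,-0.133],[0,0,-0.2],[0,0,-0.267],[0,0,-0.333]],"linear":[[0,0,-0.0005],[0,0,-0.001],[0,0,-0.0015],[0,0,-0.002],[0,0,-0.0026]],"claw":[0,0,0,0,0]}' >/dev/null; python3 st.py
```

```text
t 6.45 tcp [587.2 -21.  319.8] yaw 164.5 z [ 0.004 -0.001 -1.   ] F [-1.1 -0.2 10.3] M [-0.01  0.1   0.24] w 0.144 g 30.0 j6 -1.42
t 6.87 tcp [587.4 -21.2 318.4] yaw 144.5 z [ 0.005 -0.001 -1.   ] F [ 1.7 -2.   6.8] M [-0.59 -0.29  0.09] w 0.146 g 30.0 j6 -1.07
```

```bash

python3 -m handwheel '{"twist":[[0,0,-0.067],[0,0,-0.133],[0,0,-0.2],[0,0,-0.267],[0,0,-0.333]],"linear":[[0,0,-0.0005],[0,0,-0.001],[0,0,-0.0015],[0,0,-0.002],[0,0,-0.0026]],"claw":[0,0,0,0,0]}' >/dev/null; python3 st.py
python3 -m handwheel '{"twist":[[0,0,-0.067],[0,0,-0.133],[0,0,-0.2],[0,0,-0.23],[0,0,-0.23]],"linear":[[0,0,0],[0,0,0],[0,0,0],[0,0,0],[0,0,0]],"claw":[0,0,0,0,0]}' >/dev/null; python3 st.py
```

```text
t 7.28 tcp [586.8 -21.2 315.9] yaw 124.5 z [ 0.002 -0.001 -1.   ] F [-0.9 -1.   3.7] M [-0.16  0.03  0.09] w 0.150 g 30.0 j6 -0.72
t 7.70 tcp [586.7 -20.9 315.9] yaw 110.8 z [ 0.002 -0.    -1.   ] F [-0.3 -0.7  4.7] M [-0.06 -0.   -0.06] w 0.151 g 30.0 j6 -0.49
```

```bash

python3 -m handwheel '{"twist":[[0,0,-0.03],[0,0,-0.06],[0,0,-0.09],[0,0,-0.11],[0,0,-0.11]],"linear":[[0,0,0],[0,0,0],[0,0,0],[0,0,0],[0,0,0]],"claw":[0,0,0,0,0]}' >/dev/null; python3 st.py
python3 -m handwheel '{"twist":[[0,0,-0.02],[0,0,-0.04],[0,0,-0.05],[0,0,-0.05],[0,0,-0.05]],"linear":[[0,0,0],[0,0,0],[0,0,0],[0,0,0],[0,0,0]],"claw":[0,0,0,0,0]}' >/dev/null; python3 st.py
```

```text
t 8.12 tcp [586.7 -20.9 315.9] yaw 104.3 z [ 0.002 -0.    -1.   ] F [ 1.1 -0.6  5.4] M [-0.    0.02  0.1 ] w 0.146 g 30.0 j6 -0.37
t 8.53 tcp [586.6 -20.6 315.9] yaw 101.4 z [ 0.001  0.    -1.   ] F [-2.3  0.8  5.8] M [0.15 0.2  0.32] w 0.145 g 30.1 j6 -0.32
```

Torque rose to 0.32 N m at 83°, which is the end stop. Now I open and retreat straight up.

```bash

python3 -m handwheel '{"twist":[[0,0,0],[0,0,0],[0,0,0],[0,0,0],[0,0,0]],"linear":[[0,0,0],[0,0,0],[0,0,0],[0,0,0],[0,0,0]],"claw":[0.5,0.5,0.5,0.5,0.5]}' >/dev/null; python3 st.py
python3 -m handwheel '{"twist":[[0,0,0],[0,0,0],[0,0,0],[0,0,0],[0,0,0]],"linear":[[0,0,0.02],[0,0,0.06],[0,0,0.12],[0,0,0.17],[0,0,0.2]],"claw":[0.5,0.5,0.5,0.5,0.5]}' >/dev/null
python3 -m handwheel '{"twist":[[0,0,0],[0,0,0],[0,0,0],[0,0,0],[0,0,0]],"linear":[[0,0,0],[0,0,0],[0,0,0],[0,0,0],[0,0,0]],"claw":[0.5,0.5,0.5,0.5,0.5]}' >/dev/null;  python3 st.py
python3 - <<'E'
from h import *
s=capture("scene"); cv2.imwrite("pics/s3.png",cv2.resize(s[140:310,300:480],(635,600),interpolation=cv2.INTER_CUBIC))
E
```

```text
t 8.95 tcp [586.2 -20.9 314.5] yaw 101.3 z [-0.001  0.    -1.   ] F [-0.5  0.7 -0. ] M [ 0.01 -0.13  0.03] w 0.455 g 0.0 j6 -0.32
t 9.78 tcp [585.9 -20.8 413.1] yaw 101.3 z [-0.003  0.    -1.   ] F [-0.7 -1.   0.3] M [-0.06 -0.11  0.04] w 0.497 g 0.0 j6 -0.32
```

View pics/s3.png

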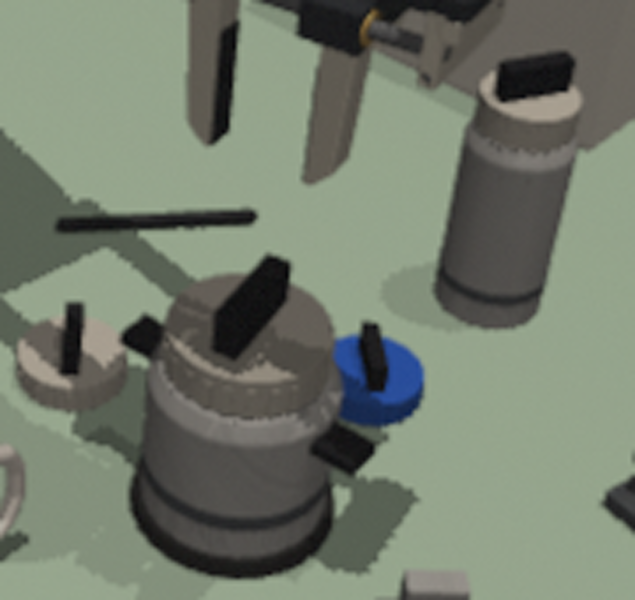

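The lid sits level and low, with its bar (250,305) nearly perpendicular to the ears. The gripper is clear and the tall flask (510,190) still stands in place.

```bash
python3 -c "
from bench import *
print(hand_in())"
```

```text
the job is handed in; nothing more can be done
None
```

The lid dropped into the thread when its bar lined up with the ears, was screwed clockwise 83° to the end stop and released; the tall flask was not touched, and the job is handed in (no verdict was returned).

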